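Pull the bathroom vent window shut with the hooked pole

ROBOT

A 7-joint arm with a two-finger parallel gripper is mounted at the origin on the work surface. World frame = base frame: x ahead of the robot, y to its left, z up, the work surface at z = 0. Lengths are in m, angles in rad, forces in N, time in s.
With the tool pointing down it reaches from about 0.425 to 0.875 m from the base axis. Payload 4.7 kg.
Tool frame: the origin (TCP) lies midway between the tips of the shut fingers; the grasp point (between the pads) lies 19 mm behind it (r.pinch_z is the distance from the TCP to the grasp point, in m); z points along the fingers, y is the direction in which the jaws open and shut (so a half turn about z gives the same grasp; the last joint's range is limited). The gripper opens to 85 mm and grips with 20 to 120 N. Pads are 22 mm wide; open, the fingers measure 114 mm over their backs; the gripper's body (76 mm by 85 mm) begins 54 mm behind the grasp point. The pads swing forward as they close: fully open they stand 13 mm farther back than shut.
Start: joints at [1.194, 0.321, -0.07, 1.45, 0.023, 1.371, -0.057], TCP at [0.248, -0.601, 0.231] pointing down, gripper open.
Joint ranges: [-2.86, 2.86], [-0.3, 2.09], [-1.38, 1.24], [0.06, 2.45], [-1.56, 4.7], [0.09, 2.05], [-2.69, 2.69]. Speed limits (rad/s): [2.57, 2.57, 3.14, 3.14, 3.14, 3.14, 3.14].

INTERFACE

Orientations are given as a unit quaternion [x, y, z, w].
In Python, from cell import r gives the robot as it stands.
- The arm moves only by the tool send_rows, never from a script. Its argument "plan" is a list of rows, each a list of 5 numbers: the opening, from -1 (shut) to 1 (fully open), then the shift along the tool's x, y, z in mm, then the turn about the tool's z in degrees. In form: [[claw, x, y, z, turn], ...]. A call has 1 to 12 rows; each row shifts and turns the commanded pose from where the row before left it, along the tool's axes as they then stand; what a row does not reach is not made up. A row lasts 1/10 s, in which the tool goes at most 50 mm and 8.59 degrees, less where a joint would pass 70% of its speed; a pose out of reach is approached as far as the arm can. A call is refused whole if a number of a shift passes 50 or a number of a turn 8.59, either way. A call with a gripper value outside its range is refused whole. The fingers move at their own pace and stop on an object; "squeeze" is the grip in N (left out, the last holds). Time passes only in rows, so rows that do not move let the fingers close. It gives the time, the measured TCP pose, the force and the opening at its end, in the units of the state.
- r.get_obs(): the state, without advancing time (a new reading comes with each control period).
- r.snapshot(name): name is "scene" or "side" or "wrist"; returns the picture (480x640x3 uint8, red, green, blue); there is no depth.
- r.calibration(name): a dict with "mtx" (3x3 intrinsics, pixels), "dist" ([k1, k2, p1, p2, k3] as OpenCV has them; the pictures are not rectified), "eye" and "attitude" of the camera in the world; the wrist camera has in their place "hand_eye" (4x4, takes a point from camera to tool coordinates, whose origin is the TCP and whose axes are the flange's). Camera axes: x right, y up, looking along -z (the intrinsics and any distortion apply to the point x, -y, -z); pixel columns grow to the right and rows downward; lengths in m; the calibration is good to about 2 mm. A picture is of the moment at which its call begins: read the wrist's pose just before it. calibration takes no time and is no camera call.
- r.close_job(): hands the job in, once; it reports no verdict.
Trained networks look in the newest picture that a camera, given by its name, has taken for a name from the list of things; names that differ only in an ending like _2 or _b are one class to them, and where a whole thing is asked for, a point or a joint stands for the part that bears it (a point fixed in the world has none). Each returns a list of dicts, best first, with "conf" (0 to 1); they miss things now and then, are a little off and sometimes report something else, mostly with a low value. They report only what shows in the picture. A call takes as long as a camera call.
- r.silhouettes(camera, target): "region" (480x640 bool, what is visible of it).
- r.tip_of(camera, target): "position" ([x, y, z] in m, in the coordinates of the camera as it stood for that picture, good to about 4 mm: a listed point, or the origin of a listed thing).
The state is a dict: "time_s": time; "joint_positions": joint angles; "dq": joint speeds; "tau": joint torques, N m; "tool_pos": TCP position; "ee_rot": TCP orientation; "contact_force": force on the tool from outside, world axes, zero at the start; "ft_torque": the same for the moment, N m; "grip_width": opening from 0.0 (shut) to 1.0 (fully open).
Only numpy, scipy, OpenCV 4.12 (cv2) and the standard library are available. Lean on these libraries where they do the work, as an engineer would, in place of code of your own. Each camera call takes 0.05 s, during which the arm holds its last target.

TASK

Draw the hooked wooden pole out from under the glass shelf by its hook end, lay it on the counter clear of the shelf and let go, then take it again by its other end. From below, put its hook up through the ring eye on the open vent window and with it pull the window fully shut without slamming, then unhook and lay the pole flat on the counter again, clear of the shelf. Touch the window's sash only with the pole, and leave the bath brush, toothbrush cup, soap dispenser and lidded pot where they stand.

Things in the scene. Friction and masses are not known exactly. Their poses are not given: they have to be found in the camera images.
- pole: loose pole: square wooden stick 320 long, 18 wide (its y), 22 high (its z), 0.13 kg, steel L hook at one end. Origin at the stick's centre; x points to the hook end, z up. A 7 mm wire runs from the end at x = +160 on to x = +185 and there turns straight up. Starts on the counter, hook up, its hook end out about 150 from under the shelf's front edge, the rest beneath; may be swapped with the brush
- hook_tip (a point): the top of the upright hook wire of the pole: 185 mm from the stick's centre along its x, and 43.5 mm above the stick's middle line
- pole_grip (a point): point inside the stick near the plain end, 120 mm from the stick's centre (x = -120 mm) and 40 mm from the plain end face, half-way up: the place to hold it for hooking
- sash (a joint): angle of the vent window's hinged sash: 0 shut (stop), grows as its free edge swings away from the room, starts 0.65 to 0.95. Upright hinge, stiff enough to stay where it is left; pulling it at the eye takes about 1 N
- sash_hinge (a point): point on the sash's upright hinge line at the height of the eye; axes turn with the sash: x is its outward normal (away from the room), y along the sash from free edge to hinge, z up. The sash is 235 wide and 135 high
- eye (a point): centre of the steel ring eye on the room side of the sash: the ring lies level, hole 36 mm across, bar 6 thick, 260 above the counter; 190 from the hinge line along the sash and 41 before its middle plane (x = -41, y = -190 from sash_hinge in the sash's axes)
- window: fixed vent window frame, origin on the counter under its middle; x is the outward normal (away from the room and shelf), y along the wall to the hinge side, z up. 300 mm wide, 340 high, 30 thick (sill 50); opening y = -120 to +120, from 170 high (sill) to 315 (head), solid tiled upstand below. Hinge line at x = 0, y = +120; the sash opens outward
- shelf: fixed low glass shelf, origin on the counter under its middle: plate 280 mm (its x) by 220 (its y), underside 75 and top 83 above the counter, on four 12 mm posts at x = +-130, y = +-100. Front edge (pole side) at y = -110; a tray of tweezers and the pot stand on it
- brush_center (a point): 9 mm above the counter, on the middle line of the loose wooden bath brush lying beside the pole, partly under the shelf: along its x from -140 to +158 mm; handle 20 wide; head at x = +72 to +158, 54 wide, 32 high, bristles up. Leave alone
- cup_center (a point): middle (45 mm up) of the loose clear toothbrush cup on the counter, 68 mm across, 90 mm tall, with two toothbrushes up to 150 mm. Leave alone
- soap_center (a point): 50 mm up on the axis of the loose white soap dispenser on the counter, 64 mm across, 95 mm tall plus pump to 140 mm. Leave alone
- pot_center (a point): middle (36 mm above its foot) of the small white ceramic pot with lid standing on the shelf, 72 mm across, 72 mm tall. Leave alone

How it is judged:
By the outcome, as a careful person would: the job done as asked, in the order asked, and still so for the second after the job is handed in, with the robot touching nothing.
It also fails if it takes over 69 s, if anything falls off the work surface, if the arm or the gripper's body presses on something with over 40 N, if the wrist force passes 120 N, or if a joint passes its speed limit or range.

## Working session

There is one attempt and no reset: what is moved stays moved. The work goes in short steps, Python scripts to look and compute and a tool call to move; the robot and the scene stay as the last step left them, time stands still between calls to the robot, and variables do not carry over. Pictures are saved under pics/ and viewed, and the job is handed in when it is done.

Besides the shell and the picture viewer there is one more tool, called after "Emit:" as a command line: name --pt "numbers of a row" for each row, then --argument value for the rest. send_rows: Moves the arm, as the interface text tells. Its arguments: {"type":"object","properties":{"plan":{"type":"array"},"squeeze":{"type":"number"}},"required":["plan"]}

```bash
ls; mkdir -p pics
cat > h.py <<'E'
import numpy as np, cv2
from scipy.spatial.transform import Rotation as R
from cell import r
def save(n,name):
    im=r.snapshot(n); cv2.imwrite('pics/'+name,im[:,:,::-1]); return im
def campose(n,obs=None):
    c=r.calibration(n)
    if 'eye' in c:
        a=np.array(c['attitude'],float)
        M=R.from_quat(a).as_matrix() if a.size==4 else a.reshape(3,3)
        return M,np.array(c['eye'],float)
    o=obs or r.get_obs(); H=np.array(c['hand_eye']); T=R.from_quat(o['ee_rot']).as_matrix()
    return T@H[:3,:3], T@H[:3,3]+np.array(o['tool_pos'])
def w(n,p,P=None):
    M,e=P or campose(n); return M@np.array(p)+e
def proj(n,X,P=None):
    M,e=P or campose(n); c=r.calibration(n)
    p=(np.atleast_2d(X)-e)@M; p=p*[1,-1,-1]
    return cv2.projectPoints(p,np.zeros(3),np.zeros(3),np.array(c['mtx'],float),np.array(c['dist'],float))[0][:,0]
def ray(n,uv,P=None):
    M,e=P or campose(n); c=r.calibration(n)
    q=cv2.undistortPoints(np.array(uv,float).reshape(-1,1,2),np.array(c['mtx'],float),np.array(c['dist'],float))[:,0]
    d=np.c_[q[:,0],-q[:,1],-np.ones(len(q))]@M.T
    return e,d/np.linalg.norm(d,axis=1)[:,None]
def onz(n,uv,z,P=None):
    e,d=ray(n,uv,P); return e+d*((z-e[2])/d[:,2])[:,None]
E
python3 - <<'E'
from h import *
print(r.get_obs()); print(r.calibration('scene'),r.calibration('side'),r.calibration('wrist'),r.pinch_z)
for n in ['scene','side','wrist']: save(n,n+'0.png')
for n in ['scene','side','wrist']:
  for t in ['pole','hook_tip','pole_grip','sash_hinge','eye','window','shelf','brush_center','cup_center','soap_center','pot_center']:
    for d in r.tip_of(n,t)[:2]:
        print(n,t,round(d['conf'],2),np.round(w(n,d['position']),4))
print(r.get_obs()['time_s'])
E
```

```text
pics
{'time_s': 0.0, 'joint_positions': array([ 1.19409098,  0.32181986, -0.07004612,  1.45166916,  0.02256556,
        1.37080799, -0.05687959]), 'dq': array([ 0.00082679,  0.00046792,  0.00015081, -0.0009379 , -0.00081801,
       -0.00013762,  0.00085865]), 'tau': array([ 2.54132783e-05, -4.93586719e+01, -3.82268149e-01, -3.14323032e+01,
        1.30087364e-02,  1.14169274e-02,  4.39837009e-06]), 'tool_pos': array([ 0.24734436, -0.6005163 ,  0.23022816]), 'ee_rot': array([ 9.80968402e-01,  1.94165071e-01, -2.24038419e-04, -9.32700245e-04]), 'contact_force': array([-0.2078295 , -0.23883422, -0.65106699]), 'ft_torque': array([-0.04347797, -0.03034345,  0.00346636]), 'grip_width': 1.0007552786904843}
{'mtx': array([[445.970793  ,   0.        , 318.03855922],
       [  0.        , 445.970793  , 236.67925676],
       [  0.        ,   0.        ,   1.        ]]), 'dist': array([-0.00140272,  0.        ,  0.        ,  0.        ,  0.        ]), 'eye': array([0.986387  , 0.520811  , 0.77726531]), 'attitude': array([0.14948577, 0.35725474, 0.85022535, 0.35656684])} {'mtx': array([[617.27773
[... 1143 characters left out ...]
85 [ 0.5094  0.358  -0.0016]
scene cup_center 0.9 [ 0.6769 -0.1212  0.0494]
scene soap_center 0.7 [ 0.4472 -0.129   0.049 ]
scene soap_center 0.47 [ 0.5114  0.3596 -0.0037]
scene pot_center 0.72 [0.4512 0.3854 0.1214]
side hook_tip 0.83 [0.4263 0.0959 0.0537]
side pole_grip 0.83 [0.4514 0.4024 0.0143]
side sash_hinge 0.88 [ 0.67   -0.2532  0.2646]
side sash_hinge 0.5 [ 0.4468 -0.1311  0.0517]
side eye 0.96 [ 0.4909 -0.3342  0.2586]
side eye 0.62 [ 0.4451 -0.129   0.0537]
side window 0.79 [ 0.5466 -0.2457  0.0081]
side shelf 0.78 [0.5073 0.3549 0.0027]
side cup_center 0.73 [ 0.6776 -0.1192  0.0498]
side soap_center 0.58 [ 0.4453 -0.1272  0.0513]
side pot_center 0.66 [0.4561 0.3812 0.1204]
1.8
```

View pics/scene0.png

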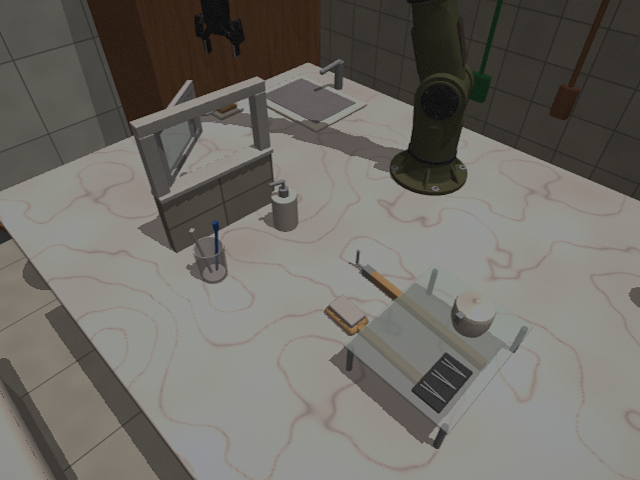

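View pics/side0.png

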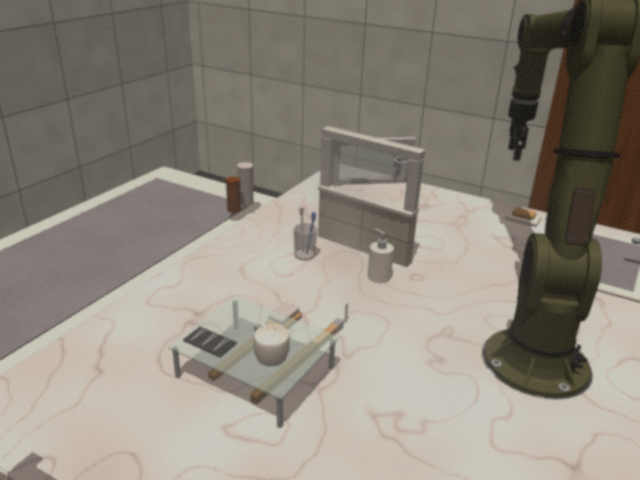

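The scene picture shows the pole's hook at about (357,257) and the stick at (385,285) running under the shelf. The brush head is at (347,313), the soap at (285,208), the cup at (211,260), and the open window at (200,150). In the side picture the hook is at (346,308) and the eye at about (400,160). I'll zoom in on both.

Run:
```python
from h import *
a=cv2.imread('pics/scene0.png'); b=cv2.imread('pics/side0.png')
cv2.imwrite('pics/z1.png',cv2.resize(a[235:455,315:535],None,fx=2.7,fy=2.7,interpolation=cv2.INTER_CUBIC))
cv2.imwrite('pics/z2.png',cv2.resize(b[120:420,170:450],None,fx=2,fy=2,interpolation=cv2.INTER_CUBIC))
for n in ['scene','side']:
  for t in ['pole','brush_center','eye','sash_hinge']:
    s=r.silhouettes(n,t)
    for d in s[:2]:
        m=d['region']; ys,xs=np.nonzero(m); print(n,t,d['conf'],m.sum(),xs.min(),xs.max(),ys.min(),ys.max())
        if d is s[0]: np.save(f'{n}_{t}.npy',m)
```

```text
scene pole 0.66 516 357 400 251 297
scene pole 0.66 2175 155 213 80 186
scene brush_center 0.85 966 326 367 296 334
scene eye 0.56 2103 155 212 80 185
scene sash_hinge 0.85 2059 156 202 80 183
scene sash_hinge 0.24 14095 130 274 76 251
side pole 0.74 474 250 348 303 404
side brush_center 0.73 408 208 301 302 380
side eye 0.81 2724 332 415 137 184
side sash_hinge 0.77 2830 332 415 138 185
```

View pics/z1.png

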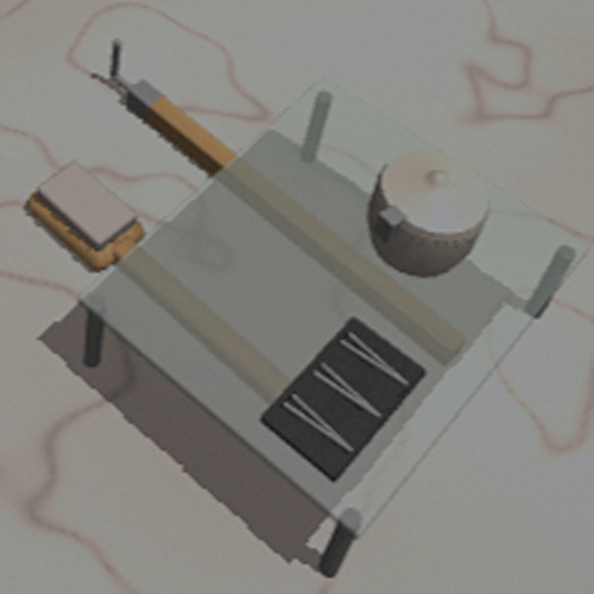

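View pics/z2.png

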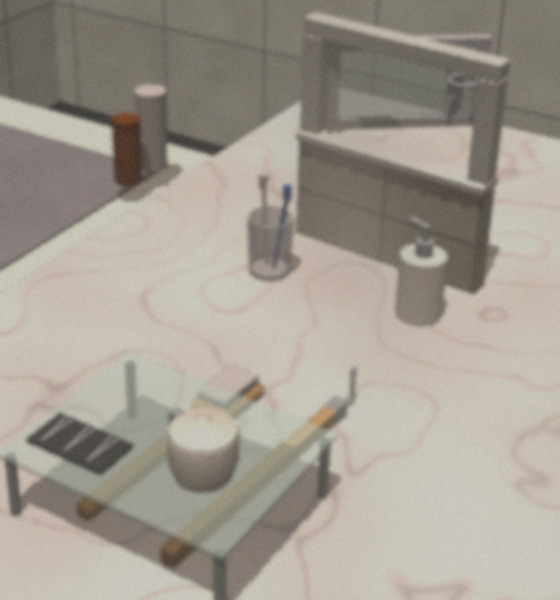

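Run:
```python
from h import *
f=lambda L:[(315+u/2.7,235+v/2.7) for u,v in L]
g=lambda L:[(170+u/2,120+v/2) for u,v in L]
print('pole top hook end L/R, plain end mid',onz('scene',f([(145,80),(128,95),(465,340),(440,362)]),.022).round(3).tolist())
print('hook tip',onz('scene',f([(117,43)]),.0545).round(3),onz('side',g([(353,369)]),.0545).round(3))
print('side pole plain end',onz('side',g([(165,545),(190,545)]),.022).round(3))
print('shelf',onz('scene',f([(325,80),(590,243),(358,535),(80,298)]),.083).round(3).tolist())
print('shelf side',onz('side',g([(130,360),(335,440),(220,555),(5,452)]),.083).round(3).tolist())
print('brush head',onz('scene',f([(72,162),(140,225),(100,245),(37,195)]),.03).round(3).tolist())
print('brush base', onz('scene',f([(28,205),(95,268),(140,240)]),.01).round(3).tolist())
# window
print('win base scene',onz('scene',[(175,247),(272,195)],0).round(3))
h=np.array([.6708,-.2539]);o=np.array([.5465,-.2452]);e=np.array([.4926,-.3345])
print('win yaw',np.degrees(np.arctan2(*(h-o)[::-1])))
ang=np.arctan2(*(e-h)[::-1])-np.arctan2(-190,-41); print('sash x dir deg',np.degrees(ang), np.linalg.norm(e-h))
```

```text
pole top hook end L/R, plain end mid [[0.421, 0.126, 0.022], [0.444, 0.127, 0.022], [0.452, 0.442, 0.022], [0.48, 0.438, 0.022]]
hook tip [[0.43  0.1   0.054]] [[0.425 0.1   0.054]]
side pole plain end [[0.462 0.433 0.022]
 [0.441 0.419 0.022]]
shelf [[0.369, 0.258, 0.083], [0.369, 0.472, 0.083], [0.649, 0.468, 0.083], [0.646, 0.252, 0.083]]
shelf side [[0.633, 0.259, 0.083], [0.363, 0.263, 0.083], [0.372, 0.47, 0.083], [0.641, 0.461, 0.083]]
brush head [[0.534, 0.145, 0.03], [0.542, 0.221, 0.03], [0.576, 0.212, 0.03], [0.576, 0.147, 0.03]]
brush base [[0.577, 0.139, 0.01], [0.583, 0.214, 0.01], [0.541, 0.222, 0.01]]
win base scene [[ 0.691 -0.259  0.   ]
 [ 0.393 -0.241  0.   ]]
win yaw -4.003714240539576
sash x dir deg -53.485614965228656 0.1955801625932446
```

```bash
cat >> h.py <<'E'
def yawy(q): # deg of tool y axis in world
    y=R.from_quat(q).as_matrix()[:,1]; return np.degrees(np.arctan2(y[1],y[0]))
def plan(wps,claw,start=None):
    """wps: (x,y,z,yaw_of_tool_y,nrows); prints rows rounded"""
    o=r.get_obs(); p=np.array(o['tool_pos']); yaw=yawy(o['ee_rot']); M=R.from_quat(o['ee_rot']).as_matrix()
    if start is not None: p=np.array(start[:3]); yaw=start[3]
    x0=R.from_euler('z',yawy(o['ee_rot']),degrees=True).inv().as_matrix()@M
    for X in wps:
        n=X[4]; T=np.array(X[:3]); dy=(X[3]-yaw+180)%360-180; t=dy/n; rows=[]
        for i in range(n):
            d=(T-p)/(n-i); Mi=R.from_euler('z',yaw,degrees=True).as_matrix()@x0
            s=np.round(Mi.T@d*1000,1); tt=round(-dy/n,1)
            rows.append([claw]+s.tolist()+[tt]); p=p+Mi@s/1000; yaw-=tt
        print(rows,'->',p.round(4),round(yaw,1))
def st():
    o=r.get_obs(); print('t',round(o['time_s'],2),'tcp',np.round(o['tool_pos'],4),'yawY',round(yawy(o['ee_rot']),2),'zax',R.from_quat(o['ee_rot']).as_matrix()[:,2].round(3),'F',np.round(o['contact_force'],1),'w',round(o['grip_width'],3),'q',np.round(o['joint_positions'],2))
E
python3 - <<'E'
from h import *
st()
plan([(.247,-.60,.42,-67.6,4),(.436,.158,.30,-4.5,18)],1)
E
```

```text
t 2.2 tcp [ 0.2476 -0.601   0.2314] yawY -67.61 zax [ 0. -0. -1.] F [ 0.2 -0.4  0.3] w 0.996 q [ 1.19  0.32 -0.07  1.45  0.02  1.37 -0.06]
[[1, -0.0, -0.3, -47.2, np.float64(-0.0)], [1, -0.1, -0.3, -47.1, np.float64(-0.0)], [1, -0.0, -0.3, -47.2, np.float64(-0.0)], [1, -0.1, -0.2, -47.1, np.float64(-0.0)]] -> [ 0.247  -0.6001  0.42  ] -67.6
[[1, 25.8, -34.9, 6.7, np.float64(-3.5)], [1, 27.8, -33.3, 6.7, np.float64(-3.5)], [1, 29.8, -31.5, 6.7, np.float64(-3.5)], [1, 31.7, -29.7, 6.7, np.float64(-3.5)], [1, 33.4, -27.7, 6.6, np.float64(-3.5)], [1, 35.1, -25.6, 6.7, np.float64(-3.5)], [1, 36.6, -23.4, 6.6, np.float64(-3.5)], [1, 37.9, -21.1, 6.7, np.float64(-3.5)], [1, 39.1, -18.8, 6.6, np.float64(-3.5)], [1, 40.2, -16.3, 6.7, np.float64(-3.5)], [1, 41.1, -13.8, 6.7, np.float64(-3.5)], [1, 41.9, -11.3, 6.6, np.float64(-3.5)], [1, 42.5, -8.7, 6.7, np.float64(-3.5)], [1, 43.0, -6.1, 6.6, np.float64(-3.5)], [1, 43.3, -3.5, 6.7, np.float64(-3.5)], [1, 43.4, -0.9, 6.6, np.float64(-3.5)], [1, 43.4, 1.8, 6.7, np.float64(-3.5)], [1, 43.2, 4.5, 6.6, np.float64(-3.5)]] -> [0.436 0.158 0.3  ] -4.6
```

Run:
```python
from h import *
plan([(.247,-.60,.43,-67.6,4),(.45,-.25,.42,-35,10),(.436,.158,.28,-4.5,12)],1)
```

```text
[[1, -0.0, -0.3, -49.7, np.float64(-0.0)], [1, -0.1, -0.3, -49.6, np.float64(-0.0)], [1, -0.0, -0.3, -49.7, np.float64(-0.0)], [1, -0.1, -0.2, -49.6, np.float64(-0.0)]] -> [ 0.247  -0.6001  0.43  ] -67.6
[[1, 32.1, -24.6, 1.0, np.float64(-3.3)], [1, 33.5, -22.7, 1.0, np.float64(-3.3)], [1, 34.7, -20.8, 1.0, np.float64(-3.3)], [1, 35.9, -18.8, 1.0, np.float64(-3.3)], [1, 36.9, -16.6, 1.0, np.float64(-3.3)], [1, 37.8, -14.5, 1.0, np.float64(-3.3)], [1, 38.5, -12.3, 1.0, np.float64(-3.3)], [1, 39.2, -10.1, 1.0, np.float64(-3.3)], [1, 39.7, -7.8, 1.0, np.float64(-3.3)], [1, 40.1, -5.5, 0.9, np.float64(-3.3)]] -> [ 0.45 -0.25  0.42] -34.6
[[1, 27.3, -20.3, 11.7, np.float64(-2.5)], [1, 28.2, -19.1, 11.7, np.float64(-2.5)], [1, 29.0, -17.8, 11.7, np.float64(-2.5)], [1, 29.7, -16.5, 11.7, np.float64(-2.5)], [1, 30.4, -15.2, 11.7, np.float64(-2.5)], [1, 31.1, -13.9, 11.6, np.float64(-2.5)], [1, 31.6, -12.5, 11.7, np.float64(-2.5)], [1, 32.2, -11.1, 11.6, np.float64(-2.5)], [1, 32.6, -9.7, 11.7, np.float64(-2.5)], [1, 33.0, -8.3, 11.6, np.float64(-2.5)], [1, 33.3, -6.8, 11.7, np.float64(-2.5)], [1, 33.6, -5.4, 11.6, np.float64(-2.5)]] -> [0.436 0.158 0.28 ] -4.6
```

Emit:
send_rows --pt "1 0 0 -49 0" --pt "1 0 0 -49 0" --pt "1 0 0 -49 0" --pt "1 0 0 -49 0"

```text
time_s: 2.6
tool_pos: [0.2474, -0.6007, 0.4296]
ee_rot: [0.981, 0.194, 0.0, 0.0]
contact_force: [0.2, -1.8, 0.8]
grip_width: 1.001
```

Emit:
send_rows --pt "1 32 -25 1 -3.3" --pt "1 33 -23 1 -3.3" --pt "1 35 -21 1 -3.3" --pt "1 36 -19 1 -3.3" --pt "1 37 -17 1 -3.3" --pt "1 38 -14 1 -3.3" --pt "1 38 -12 1 -3.3" --pt "1 39 -10 1 -3.3" --pt "1 40 -8 1 -3.3" --pt "1 40 -5 1 -3.3"

```text
time_s: 3.6
tool_pos: [0.4509, -0.2491, 0.4176]
ee_rot: [0.885, 0.466, 0.0, 0.0]
contact_force: [0.9, -0.8, -0.7]
grip_width: 1.002
```

Emit:
send_rows --pt "1 27 -20 11 -2.5" --pt "1 28 -19 11 -2.5" --pt "1 29 -18 11 -2.5" --pt "1 30 -16 11 -2.5" --pt "1 30 -15 11 -2.5" --pt "1 31 -14 11 -2.5" --pt "1 32 -12 11 -2.5" --pt "1 32 -11 11 -2.5" --pt "1 33 -10 11 -2.5" --pt "1 33 -8 11 -2.5" --pt "1 33 -7 11 -2.5" --pt "1 34 -5 11 -2.5"

```text
time_s: 4.8
tool_pos: [0.4374, 0.158, 0.2852]
ee_rot: [0.734, 0.679, 0.0, 0.001]
contact_force: [0.9, 0.1, -0.7]
grip_width: 0.999
```

Run:
```python
from h import *
st()
P=campose('wrist'); save('wrist','w1.png')
for t in ['hook_tip','pole','pole_grip','brush_center']:
    for d in r.tip_of('wrist',t)[:2]: print(t,round(d['conf'],2),w('wrist',d['position'],P).round(4))
```

```text
t 4.8 tcp [0.4374 0.158  0.2852] yawY -4.52 zax [ 0.001 -0.001 -1.   ] F [ 0.9  0.1 -0.7] w 0.999 q [ 0.5  -0.1  -0.83  1.78 -0.07  1.43 -0.4 ]
hook_tip 0.83 [0.4255 0.0948 0.0548]
```

View pics/w1.png

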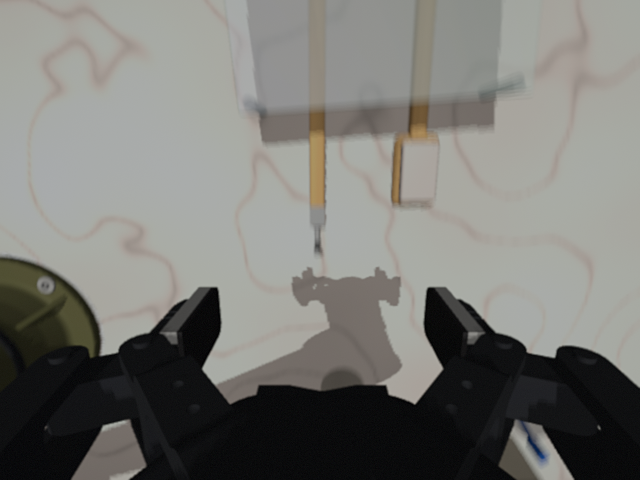

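The wrist view shows the stick running vertically at u≈309–326, v≈0–225, with the hook at (318,250). That means it is aligned with the tool's x. The brush head is at (417,170), well to the side.

Run:
```python
from h import *
P=campose('wrist'); im=cv2.imread('pics/w1.png').astype(int)
for v in [145,165,185,200,]:
    row=im[v]; s=row[:,2]-row[:,0]; xs=[x for x in range(295,345) if s[x]>45]; 
    X=onz('wrist',[(xs[0],v),(xs[-1]+1,v)],.022,P); print(v,xs[0],xs[-1],X.round(4).tolist(),X.mean(0).round(4))
print(onz('wrist',[(317,2),(317,60),(318,225)],.022,P).round(4).tolist())
```

```text
145 310 323 [[0.4277, 0.2212, 0.022], [0.4438, 0.2199, 0.022]] [0.4357 0.2206 0.022 ]
165 310 323 [[0.4256, 0.1986, 0.022], [0.442, 0.1973, 0.022]] [0.4338 0.1979 0.022 ]
185 310 323 [[0.4235, 0.1753, 0.022], [0.4402, 0.1739, 0.022]] [0.4319 0.1746 0.022 ]
200 310 323 [[0.4219, 0.1573, 0.022], [0.4388, 0.1559, 0.022]] [0.4303 0.1566 0.022 ]
[[0.4478, 0.3631, 0.022], [0.4433, 0.3091, 0.022], [0.4289, 0.1256, 0.022]]
```

Run:
```python
from h import *
plan([(.4312,.163,.28,-4.8,1),(.4312,.163,.005,-4.8,10)],1)
```

```text
[[1, 6.4, -7.2, 5.5, np.float64(0.2)]] -> [0.4312 0.163  0.28  ] -4.8
[[1, 0.0, -0.0, 27.5, np.float64(-0.0)], [1, 0.0, -0.0, 27.5, np.float64(-0.0)], [1, 0.0, -0.0, 27.5, np.float64(-0.0)], [1, 0.0, -0.0, 27.5, np.float64(-0.0)], [1, 0.0, -0.0, 27.5, np.float64(-0.0)], [1, 0.0, -0.0, 27.5, np.float64(-0.0)], [1, 0.1, -0.0, 27.5, np.float64(-0.0)], [1, 0.0, -0.0, 27.5, np.float64(-0.0)], [1, 0.1, -0.0, 27.5, np.float64(-0.0)], [1, 0.0, -0.1, 27.5, np.float64(-0.0)]] -> [0.4312 0.163  0.005 ] -4.8
```

Emit:
send_rows --pt "1 6 -7 5 0.2" --pt "1 0 0 40 0" --pt "1 0 0 40 0" --pt "1 0 0 40 0" --pt "1 0 0 40 0" --pt "1 0 0 35 0" --pt "1 0 0 30 0" --pt "1 0 0 20 0" --pt "1 0 0 15 0" --pt "1 0 0 10 0" --pt "1 0 0 4 0" --pt "1 0 0 0 0"

```text
time_s: 6.25
tool_pos: [0.4311, 0.163, 0.0063]
ee_rot: [0.736, 0.677, -0.0, -0.0]
contact_force: [0.0, 0.7, -1.1]
grip_width: 0.998
```

Run:
```python
from h import *
st(); save('scene','s2.png'); save('wrist','w2.png')
a=cv2.imread('pics/s2.png')[180:340,270:480]; b=cv2.imread('pics/w2.png')
cv2.imwrite('pics/c2.png',np.vstack([cv2.resize(a,(400,300)),cv2.resize(b,(400,300))]))
```

```text
t 6.25 tcp [0.4311 0.163  0.0063] yawY -4.86 zax [-0. -0. -1.] F [ 0.   0.7 -1.1] w 0.998 q [ 0.37  0.27 -0.85  2.11  0.27  0.87 -0.72]
```

View pics/c2.png

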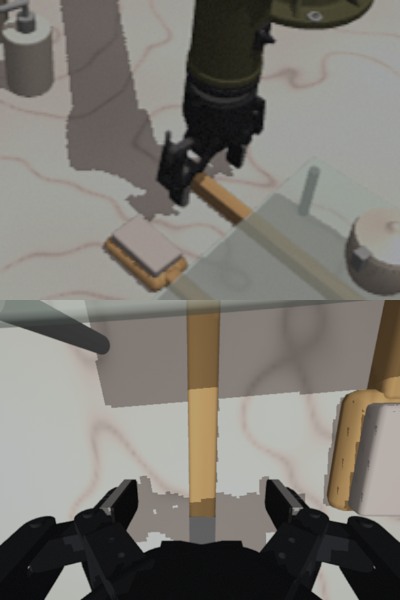

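The stick lies centred between the open jaws in the wrist view, and the brush is clear of them. I'll close the gripper.

Emit:
send_rows --pt "-1 0 0 0 0" --pt "-1 0 0 0 0" --pt "-1 0 0 0 0" --pt "-1 0 0 0 0" --pt "-1 0 0 0 0" --pt "-1 0 0 0 0" --pt "-1 0 0 0 0" --pt "-1 0 0 0 0" --squeeze 60

```text
time_s: 7.15
tool_pos: [0.4316, 0.1634, 0.0066]
ee_rot: [0.736, 0.677, 0.0, 0.0]
contact_force: [-1.1, -0.9, 5.5]
grip_width: 0.194
```

Emit:
send_rows --pt "-1 0 0 -8 0" --pt "-1 0 0 -8 0" --pt "-1 0 0 0 0"

```text
time_s: 7.45
tool_pos: [0.4317, 0.1634, 0.0232]
ee_rot: [0.736, 0.677, 0.001, 0.001]
contact_force: [-0.4, -1.0, -0.4]
grip_width: 0.193
```

Run:
```python
from h import *
st(); save('side','sd3.png'); save('wrist','w3.png')
a=cv2.imread('pics/sd3.png')[260:440,200:400]; b=cv2.imread('pics/w3.png')
cv2.imwrite('pics/c3.png',np.hstack([cv2.resize(a,(400,360)),cv2.resize(b,(400,360))]))
```

```text
t 7.45 tcp [0.4317 0.1634 0.0232] yawY -4.81 zax [ 0.002 -0.    -1.   ] F [-0.4 -1.  -0.4] w 0.193 q [ 0.39  0.24 -0.86  2.1   0.23  0.9  -0.69]
```

View pics/c3.png

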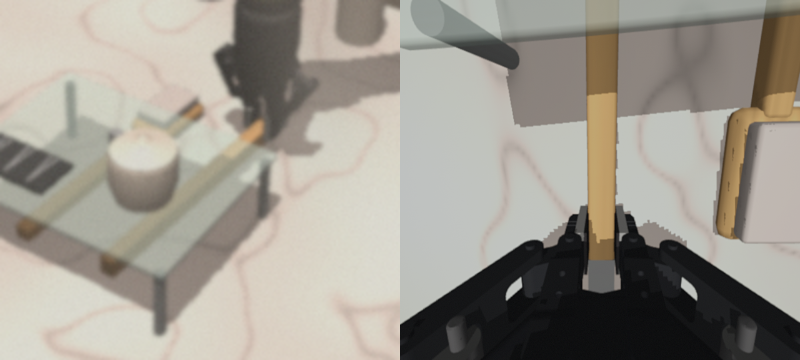

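Run:
```python
from h import *
plan([(.424,.073,.0232,-4.8,6),(.50,-.02,.0232,15,8),(.538,-.069,.026,20,5)],-1)
```

```text
[[-1, -15.1, 0.1, -0.1, np.float64(-0.0)], [-1, -15.1, 0.1, -0.1, np.float64(-0.0)], [-1, -15.0, 0.1, -0.1, np.float64(-0.0)], [-1, -15.1, 0.0, -0.1, np.float64(-0.0)], [-1, -15.0, 0.1, -0.2, np.float64(-0.0)], [-1, -15.1, 0.0, -0.1, np.float64(-0.0)]] -> [0.424  0.073  0.0232] -4.8
[[-1, -10.8, 10.4, 0.0, np.float64(-2.5)], [-1, -11.2, 10.0, 0.0, np.float64(-2.5)], [-1, -11.7, 9.5, 0.0, np.float64(-2.5)], [-1, -12.0, 8.9, 0.0, np.float64(-2.5)], [-1, -12.4, 8.4, 0.0, np.float64(-2.5)], [-1, -12.8, 7.9, 0.0, np.float64(-2.5)], [-1, -13.1, 7.3, 0.0, np.float64(-2.5)], [-1, -13.5, 6.7, 0.0, np.float64(-2.5)]] -> [ 0.5    -0.02    0.0232] 15.2
[[-1, -11.4, 4.8, -0.5, np.float64(-1.0)], [-1, -11.5, 4.6, -0.6, np.float64(-1.0)], [-1, -11.6, 4.3, -0.5, np.float64(-1.0)], [-1, -11.7, 4.2, -0.6, np.float64(-1.0)], [-1, -11.8, 3.9, -0.5, np.float64(-1.0)]] -> [ 0.538 -0.069  0.026] 20.2
```

Emit:
send_rows --pt "-1 -15 0 0 0" --pt "-1 -15 0 0 0" --pt "-1 -15 0 0 0" --pt "-1 -15 0 0 0" --pt "-1 -15 0 0 0" --pt "-1 -15 0 0 0"

```text
time_s: 8.15
tool_pos: [0.4231, 0.0729, 0.022]
ee_rot: [0.736, 0.677, -0.0, -0.0]
contact_force: [0.2, -0.4, -1.4]
grip_width: 0.187
```

Emit:
send_rows --pt "-1 -11 10.5 0 -2.5" --pt "-1 -11 10 0 -2.5" --pt "-1 -11.5 9.5 0 -2.5" --pt "-1 -12 9 0 -2.5" --pt "-1 -12.5 8.5 0 -2.5" --pt "-1 -13 8 0 -2.5" --pt "-1 -13 7.5 0 -2.5" --pt "-1 -13.5 6.5 0 -2.5" --pt "-1 0 0 0 0"

```text
time_s: 9.05
tool_pos: [0.5008, -0.0212, 0.022]
ee_rot: [0.609, 0.794, 0.0, 0.0]
contact_force: [-0.9, -0.4, 0.0]
grip_width: 0.193
```

Run:
```python
from h import *
st(); save('side','sd4.png'); save('scene','s4.png')
a=cv2.imread('pics/sd4.png')[200:440,170:490]; b=cv2.imread('pics/s4.png')[150:390,220:540]
cv2.imwrite('pics/c4.png',np.hstack([cv2.resize(a,(400,300)),cv2.resize(b,(400,300))]))
plan([(.538,-.069,.026,20,5)],-1)
```

```text
t 9.05 tcp [ 0.5008 -0.0212  0.022 ] yawY 15.03 zax [ 0. -0. -1.] F [-0.9 -0.4  0. ] w 0.193 q [ 0.69  0.31 -0.77  2.01  0.27  0.92  0.03]
[[-1, -11.7, 4.8, -0.8, np.float64(-1.0)], [-1, -11.7, 4.6, -0.8, np.float64(-1.0)], [-1, -11.8, 4.5, -0.9, np.float64(-1.0)], [-1, -11.9, 4.2, -0.8, np.float64(-1.0)], [-1, -12.0, 4.0, -0.9, np.float64(-1.0)]] -> [ 0.5379 -0.069   0.026 ] 20.1
```

View pics/c4.png

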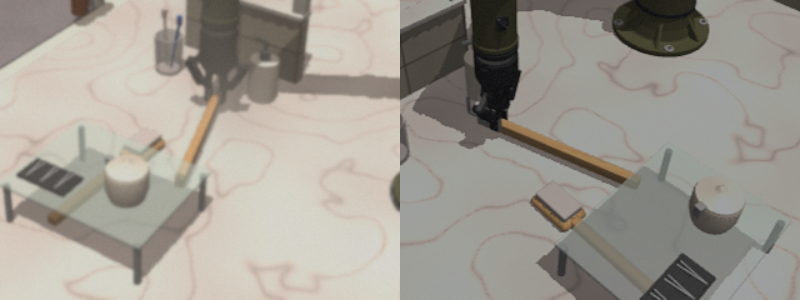

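Both views show the pole nearly out, with its plain end right at the shelf edge. I'll go on and lay it down.

Emit:
send_rows --pt "-1 -11.5 5 0 -1" --pt "-1 -11.5 4.5 0 -1" --pt "-1 -12 4.5 0 -1" --pt "-1 -12 4 0 -1" --pt "-1 -12 4 0 -1" --pt "-1 0 0 6 0" --pt "-1 0 0 6 0" --pt "-1 0 0 3 0" --pt "-1 0 0 0 0"

```text
time_s: 10.05
tool_pos: [0.5379, -0.0684, 0.0069]
ee_rot: [0.572, 0.82, -0.0, -0.001]
contact_force: [0.2, -0.1, -0.9]
grip_width: 0.194
```

Emit:
send_rows --pt "0 0 0 0 0" --pt "0 0 0 0 0" --pt "0 0 0 0 0" --pt "0 0 0 0 0"

```text
time_s: 10.45
tool_pos: [0.5386, -0.0691, 0.0074]
ee_rot: [0.572, 0.82, 0.0, 0.0]
contact_force: [0.6, 0.5, 0.5]
grip_width: 0.498
```

Run:
```python
from h import *
st()
```

```text
t 10.45 tcp [ 0.5386 -0.0691  0.0074] yawY 20.2 zax [ 0. -0. -1.] F [0.6 0.5 0.5] w 0.498 q [ 0.71  0.42 -0.73  1.92  0.35  0.93  0.16]
```

Emit:
send_rows --pt "0 0 0 -20 0" --pt "0 0 0 -40 0" --pt "0 0 0 -45 0" --pt "0 20 0 -45 0" --pt "0 40 0 -45 0" --pt "0 40 0 -30 0" --pt "0 40 0 0 0" --pt "0 0 0 0 0"

```text
time_s: 11.25
tool_pos: [0.4913, 0.0624, 0.2263]
ee_rot: [0.568, 0.823, 0.001, 0.001]
contact_force: [-0.4, 0.5, -0.4]
grip_width: 0.498
```

Run:
```python
from h import *
st()
P=campose('wrist'); save('wrist','w5.png'); save('scene','s5.png')
for n in ['wrist','scene']:
  for t in ['hook_tip','pole','pole_grip']:
    for d in r.tip_of(n,t)[:2]: print(n,t,round(d['conf'],2),w(n,d['position'],P if n=='wrist' else None).round(4))
b=cv2.imread('pics/s5.png')[100:400,150:550];c=cv2.imread('pics/w5.png')
cv2.imwrite('pics/c5.png',np.hstack([cv2.resize(c,(400,300)),cv2.resize(b,(400,300))]))
```

```text
t 11.25 tcp [0.4913 0.0624 0.2263] yawY 20.72 zax [ 0.003 -0.    -1.   ] F [-0.4  0.5 -0.4] w 0.498 q [ 0.74  0.03 -0.93  1.81  0.03  1.31  0.17]
wrist hook_tip 0.63 [ 0.559  -0.1289  0.0539]
wrist pole 0.64 [0.4971 0.0472 0.0089]
wrist pole_grip 0.59 [0.4532 0.1554 0.0144]
scene hook_tip 0.95 [ 0.5649 -0.1321  0.0538]
scene hook_tip 0.33 [0.5015 0.0426 0.0108]
scene pole 0.61 [0.4986 0.0414 0.0097]
scene pole_grip 0.75 [0.4536 0.1558 0.0089]
scene pole_grip 0.39 [0.4509 0.3884 0.1213]
```

View pics/c5.png

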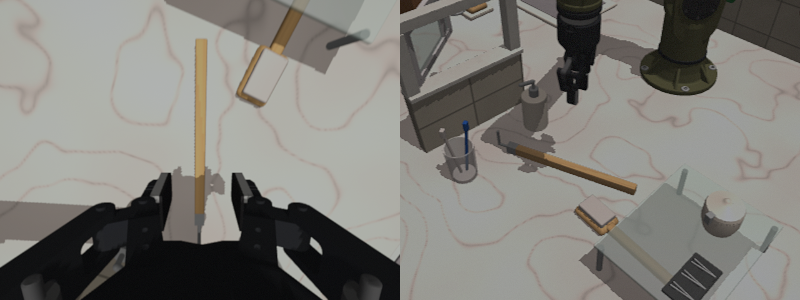

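The left half (wrist) shows the stick vertical, with its plain end at about (322,61) in full pixels. The right half (scene) shows the pole free on the counter and clear of the shelf, soap and cup.

Run:
```python
from h import *
P=campose('wrist'); im=cv2.imread('pics/w5.png').astype(int); C=[]
for v in range(75,330,30):
    s=im[v,:,2]-im[v,:,0]; xs=[x for x in range(300,345) if s[x]>35]
    X=onz('wrist',[(xs[0],v),(xs[-1]+1,v)],.022,P).mean(0); C.append(X)
s=im[:,320,2]-im[:,320,0]; v0=[v for v in range(30,100) if s[v]>35][0]
C=np.array(C);E=onz('wrist',[(320,v0)],.022,P)[0]
d=(C[-1]-C[0]);d/=np.linalg.norm(d);print(C[0],C[-1],np.degrees(np.arctan2(d[1],d[0])),'end',E,'grip',E+.04*d)
G=E+.04*d; yaw=np.degrees(np.arctan2(d[1],d[0]))+90
plan([(G[0],G[1],.20,yaw,3),(G[0],G[1],.005,yaw,8)],0)
```

```text
[0.44757753 0.17512708 0.022     ] [ 0.53024038 -0.05878305  0.022     ] -70.5368070467853 end [0.44208036 0.18477078 0.022     ] grip [0.45540841 0.14705655 0.022     ]
[[0, 33.1, -1.1, 8.1, np.float64(0.2)], [0, 33.2, -1.2, 8.1, np.float64(0.2)], [0, 33.1, -1.3, 8.1, np.float64(0.2)]] -> [0.4554 0.147  0.2   ] 19.5
[[0, -0.0, 0.0, 24.4, np.float64(0.0)], [0, -0.0, 0.0, 24.4, np.float64(0.0)], [0, -0.0, 0.0, 24.4, np.float64(0.0)], [0, -0.0, 0.0, 24.4, np.float64(0.0)], [0, -0.0, 0.0, 24.3, np.float64(0.0)], [0, -0.1, 0.1, 24.4, np.float64(0.0)], [0, -0.0, 0.0, 24.3, np.float64(0.0)], [0, -0.1, 0.1, 24.4, np.float64(0.0)]] -> [0.4555 0.147  0.005 ] 19.5
```

Emit:
send_rows --pt "0 34 -1 8 0.2" --pt "0 34 -1 8 0.2" --pt "0 34 -1.5 8 0.2" --pt "0 0 0 40 0" --pt "0 0 0 40 0" --pt "0 0 0 40 0" --pt "0 0 0 35 0" --pt "0 0 0 25 0" --pt "0 0 0 14 0" --pt "0 0 0 2 0" --pt "0 0 0 0 0"

```text
time_s: 12.75
tool_pos: [0.4549, 0.1506, 0.0051]
ee_rot: [0.577, 0.817, 0.0, 0.0]
contact_force: [0.1, 0.1, -0.1]
grip_width: 0.499
```

Run:
```python
from h import *
st(); save('wrist','w6.png')
```

```text
t 12.75 tcp [0.4549 0.1506 0.0051] yawY 19.58 zax [ 0.  0. -1.] F [ 0.1  0.1 -0.1] w 0.499 q [ 0.47  0.35 -0.93  2.07  0.36  0.89 -0.32]
```

View pics/w6.png

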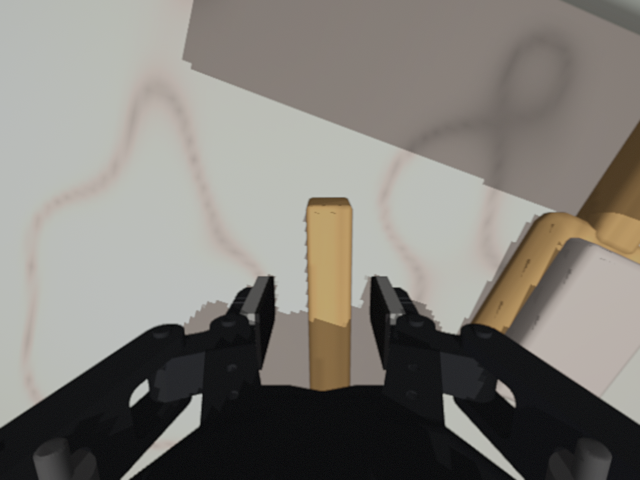

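Emit:
send_rows --pt "-1 0 0 0 0" --pt "-1 0 0 0 0" --pt "-1 0 0 0 0" --pt "-1 0 0 0 0" --pt "-1 0 0 0 0" --pt "-1 0 0 0 0" --squeeze 90

```text
time_s: 13.4
tool_pos: [0.456, 0.1508, 0.0062]
ee_rot: [0.577, 0.817, 0.001, 0.001]
contact_force: [-0.2, -0.5, 7.1]
grip_width: 0.184
```

Emit:
send_rows --pt "-1 0 0 -10 0" --pt "-1 0 0 -20 0" --pt "-1 0 0 -30 0" --pt "-1 0 0 -35 0" --pt "-1 0 0 -35 0" --pt "-1 0 0 -30 0" --pt "-1 0 0 -20 0" --pt "-1 0 0 0 0" --pt "-1 0 0 0 0"

```text
time_s: 14.3
tool_pos: [0.454, 0.1502, 0.1845]
ee_rot: [0.577, 0.817, -0.0, 0.0]
contact_force: [-0.3, 0.2, -2.3]
grip_width: 0.185
```

Run:
```python
from h import *
st(); save('scene','s7.png'); save('side','sd7.png')
for n in ['scene','side']:
  for t in ['hook_tip','pole','eye','sash_hinge']:
    for d in r.tip_of(n,t)[:1]: print(n,t,round(d['conf'],2),w(n,d['position']).round(4))
b=cv2.imread('pics/s7.png');c=cv2.imread('pics/sd7.png')
cv2.imwrite('pics/c7.png',np.hstack([cv2.resize(c,(400,300)),cv2.resize(b,(400,300))]))
```

```text
t 14.3 tcp [0.454  0.1502 0.1845] yawY 19.58 zax [ 0.    -0.001 -1.   ] F [-0.3  0.2 -2.3] w 0.185 q [ 0.67  0.03 -1.05  1.9   0.03  1.23 -0.05]
scene hook_tip 0.88 [ 0.5587 -0.131   0.229 ]
scene pole 0.92 [0.4944 0.041  0.188 ]
scene eye 0.81 [ 0.4945 -0.3364  0.2589]
scene sash_hinge 0.65 [ 0.6676 -0.2529  0.2601]
side pole 0.48 [0.4866 0.041  0.1925]
side eye 0.84 [ 0.4923 -0.3373  0.2622]
```

View pics/c7.png

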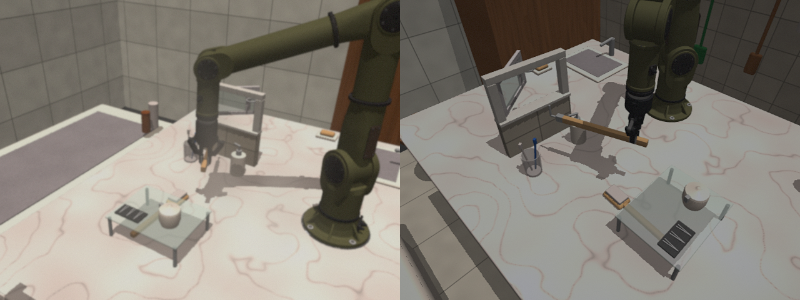

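Run:
```python
from h import *
plan([(.493,.150,.198,0,7)],-1)
```

```text
[[-1, -1.9, 5.2, -2.0, np.float64(2.8)], [-1, -1.7, 5.3, -1.9, np.float64(2.8)], [-1, -1.4, 5.4, -2.0, np.float64(2.8)], [-1, -1.2, 5.4, -1.9, np.float64(2.8)], [-1, -0.9, 5.5, -2.0, np.float64(2.8)], [-1, -0.6, 5.5, -1.9, np.float64(2.8)], [-1, -0.3, 5.5, -2.0, np.float64(2.8)]] -> [0.493 0.15  0.198] 0.0
```

Emit:
send_rows --pt "-1 -2 5 -2 2.8" --pt "-1 -2 5 -2 2.8" --pt "-1 -1 5.5 -2 2.8" --pt "-1 -1 5.5 -2 2.8" --pt "-1 -1 5.5 -2 2.8" --pt "-1 -1 5.5 -2 2.8" --pt "-1 0 5.5 -2 2.8" --pt "-1 0 0 0 0" --pt "-1 0 0 0 0"

```text
time_s: 15.7
tool_pos: [0.4927, 0.15, 0.1985]
ee_rot: [0.707, 0.708, -0.0, -0.0]
contact_force: [0.1, -0.9, -1.4]
grip_width: 0.182
```

Run:
```python
from h import *
st(); save('scene','s8.png'); save('side','sd8.png')
for n in ['scene','side']:
  for t in ['hook_tip','pole','eye','sash_hinge']:
    for d in r.tip_of(n,t)[:1]: print(n,t,round(d['conf'],2),w(n,d['position']).round(4))
b=cv2.imread('pics/s8.png')[60:270,130:410];c=cv2.imread('pics/sd8.png')[110:320,260:540]
cv2.imwrite('pics/c8.png',np.hstack([cv2.resize(c,(400,300)),cv2.resize(b,(400,300))]))
```

```text
t 15.7 tcp [0.4927 0.15   0.1985] yawY 0.07 zax [-0.001  0.    -1.   ] F [ 0.1 -0.9 -1.4] w 0.182 q [ 0.61  0.15 -1.02  1.8   0.13  1.27 -0.44]
scene hook_tip 0.95 [ 0.5004 -0.152   0.2447]
scene pole 0.7 [0.4971 0.0337 0.2028]
scene eye 0.69 [ 0.4923 -0.3372  0.2597]
scene sash_hinge 0.89 [ 0.6706 -0.2525  0.2571]
side hook_tip 0.76 [ 0.4965 -0.15    0.2442]
side pole 0.78 [0.4915 0.0342 0.2099]
side eye 0.71 [ 0.4913 -0.3367  0.2617]
side sash_hinge 0.88 [ 0.6701 -0.2515  0.2633]
```

View pics/c8.png

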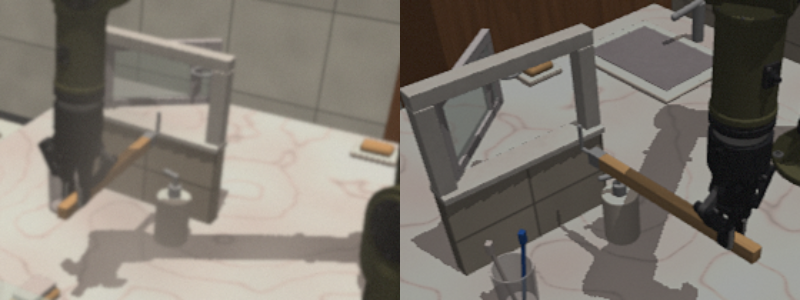

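The side view shows the hook upright in front of the opening at the height between sill and ring, and the ring at about (203,72) in the crop. Tip to eye is (-6,-185,+16) mm, so I'll move in underneath the ring.

Emit:
send_rows --pt "-1 -15 -1 0 0" --pt "-1 -20 -1 0 0" --pt "-1 -22 -1 0 0" --pt "-1 -22 -1 0 0" --pt "-1 -22 -1 0 0" --pt "-1 -22 -1 0 0" --pt "-1 -20 0 0 0" --pt "-1 -17 0 0 0" --pt "-1 -15 0 0 0" --pt "-1 -10 0 0 0" --pt "-1 0 0 0 0" --pt "-1 0 0 0 0"

```text
time_s: 17.4
tool_pos: [0.4869, -0.0344, 0.1987]
ee_rot: [0.707, 0.707, 0.0, -0.0]
contact_force: [-0.8, 0.5, -1.1]
grip_width: 0.185
```

Run:
```python
from h import *
st(); save('scene','s9.png'); save('side','sd9.png');P=campose('wrist');save('wrist','w9.png')
for n in ['scene','side','wrist']:
  for t in ['hook_tip','pole','eye','sash_hinge']:
    for d in r.tip_of(n,t)[:1]: print(n,t,round(d['conf'],2),w(n,d['position'],P if n=='wrist' else None).round(4))
b=cv2.imread('pics/s9.png')[70:220,120:320];c=cv2.imread('pics/sd9.png')[120:270,300:500]
cv2.imwrite('pics/c9.png',np.hstack([cv2.resize(c,(400,300),interpolation=cv2.INTER_CUBIC),cv2.resize(b,(400,300),interpolation=cv2.INTER_CUBIC)]))
```

```text
t 17.4 tcp [ 0.4869 -0.0344  0.1987] yawY 0.01 zax [-0.     0.001 -1.   ] F [-0.8  0.5 -1.1] w 0.185 q [ 0.87  0.04 -0.86  1.86  0.03  1.26  0.  ]
scene hook_tip 0.88 [ 0.4937 -0.3354  0.2429]
scene pole 0.75 [ 0.4887 -0.1507  0.2021]
scene eye 0.91 [ 0.4922 -0.3389  0.2605]
scene sash_hinge 0.73 [ 0.6715 -0.2544  0.2569]
side hook_tip 0.68 [ 0.4898 -0.3354  0.2439]
side pole 0.7 [ 0.4867 -0.1493  0.2064]
side eye 0.86 [ 0.4933 -0.3362  0.2612]
side sash_hinge 0.94 [ 0.6701 -0.2528  0.2636]
```

View pics/c9.png

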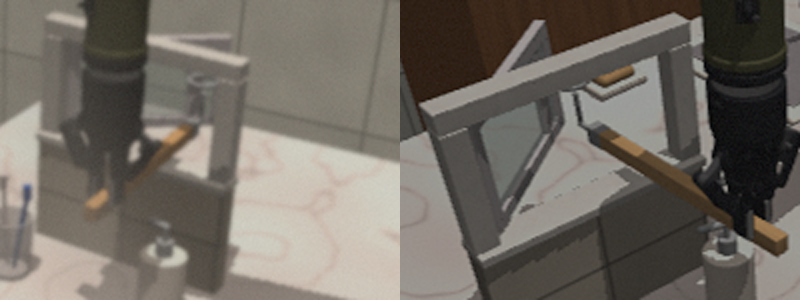

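View pics/w9.png

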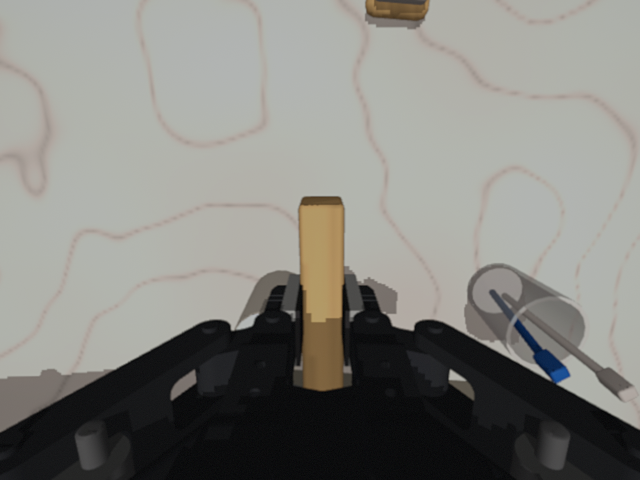

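The hook tip is at (.492,-.335,.243) and the eye at (.493,-.337,.261), aligned within about 2 mm. I'll raise it.

Emit:
send_rows --pt "-1 -2 0 0 0" --pt "-1 0 0 -4 0" --pt "-1 0 0 -4 0" --pt "-1 0 0 -4 0" --pt "-1 0 0 -3 0" --pt "-1 0 0 0 0"

```text
time_s: 18.75
tool_pos: [0.4873, -0.0372, 0.2143]
ee_rot: [0.707, 0.707, 0.0, 0.001]
contact_force: [-0.3, -0.7, -1.3]
grip_width: 0.185
```

Emit:
send_rows --pt "-1 0 0 -4 0" --pt "-1 0 0 -4 0" --pt "-1 0 0 -4 0" --pt "-1 0 0 -3 0" --pt "-1 0 0 0 0" --pt "-1 0 0 0 0"

```text
time_s: 19.35
tool_pos: [0.4869, -0.0372, 0.2287]
ee_rot: [0.707, 0.707, -0.0, 0.0]
contact_force: [0.2, -0.7, -1.5]
grip_width: 0.186
```

Run:
```python
from h import *
st(); save('scene','s10.png'); save('side','sd10.png')
for n in ['scene','side']:
  for t in ['hook_tip','pole','eye']:
    for d in r.tip_of(n,t)[:1]: print(n,t,round(d['conf'],2),w(n,d['position']).round(4))
b=cv2.imread('pics/s10.png')[80:155,160:260];c=cv2.imread('pics/sd10.png')[130:205,350:450]
cv2.imwrite('pics/c10.png',np.hstack([cv2.resize(c,(400,300),interpolation=cv2.INTER_CUBIC),cv2.resize(b,(400,300),interpolation=cv2.INTER_CUBIC)]))
```

```text
t 19.35 tcp [ 0.4869 -0.0372  0.2287] yawY -0.01 zax [ 0. -0. -1.] F [ 0.2 -0.7 -1.5] w 0.186 q [ 0.88  0.01 -0.86  1.82  0.01  1.32  0.03]
scene hook_tip 0.17 [ 0.544  -0.2444  0.0018]
scene pole 0.64 [ 0.4894 -0.1537  0.2317]
scene eye 0.92 [ 0.4964 -0.3359  0.2561]
side hook_tip 0.72 [ 0.4892 -0.3395  0.273 ]
side pole 0.63 [ 0.4848 -0.1497  0.2343]
```

View pics/c10.png

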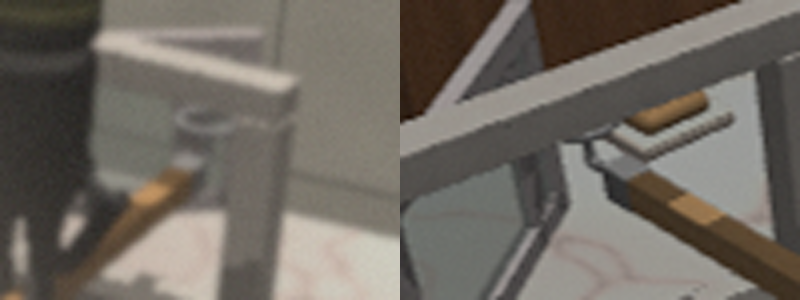

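The side crop shows the wire up through the ring at about (200,120), with no contact force. Next I'll plan the arc pull.

Run:
```python
from h import *
h=np.array([.6708,-.2535]); win=-94.0; off=np.array([.0055,-.301])
def eye(phi):
    a=np.radians(win)+phi; x=np.array([np.cos(a),np.sin(a)]); y=np.array([-x[1],x[0]])
    return h-.041*x-.190*y
for phi in [.72,.68,.6,.5,.4,.3,.2,.1,.05,0,-.02]:
    e=eye(phi); t=eye(phi-.01)-e; t/=np.linalg.norm(t); wv=e+.0145*t
    print(phi,e.round(4),'TCP',(wv-off).round(4))
```

```text
0.72 [ 0.4947 -0.3359] TCP [ 0.4832 -0.0217]
0.68 [ 0.4916 -0.3288] TCP [ 0.4805 -0.0144]
0.6 [ 0.4862 -0.3142] TCP [0.4762 0.0006]
0.5 [ 0.481  -0.2955] TCP [0.4725 0.0197]
0.4 [ 0.4778 -0.2763] TCP [0.4706 0.0391]
0.3 [ 0.4765 -0.2569] TCP [0.4708 0.0586]
0.2 [ 0.4771 -0.2375] TCP [0.4729 0.0779]
0.1 [ 0.4796 -0.2183] TCP [0.4768 0.097 ]
0.05 [ 0.4816 -0.2087] TCP [0.4796 0.1063]
0 [ 0.4841 -0.1993] TCP [0.4827 0.1156]
-0.02 [ 0.4852 -0.1956] TCP [0.4841 0.1192]
```

Emit:
send_rows --pt "-1 2 -0.5 0 0" --pt "-1 3 -0.9 0 0" --pt "-1 3 -0.9 0 0" --pt "-1 3 -0.9 0 0" --pt "-1 3 -0.9 0 0" --pt "-1 3 -0.8 0 0" --pt "-1 3 -0.8 0 0" --pt "-1 3 -0.8 0 0" --pt "-1 3 -0.8 0 0" --pt "-1 3 -0.8 0 0" --pt "-1 3 -0.8 0 0" --pt "-1 3 -0.8 0 0"

```text
time_s: 20.95
tool_pos: [0.4771, -0.0019, 0.2287]
ee_rot: [0.707, 0.707, -0.0, 0.0]
contact_force: [0.3, -0.5, -0.9]
grip_width: 0.182
```

Run:
```python
from h import *
st(); save('side','sd11.png'); save('scene','s11.png')
for n in ['scene','side']:
  for t in ['hook_tip','pole','eye']:
    for d in r.tip_of(n,t)[:1]: print(n,t,round(d['conf'],2),w(n,d['position']).round(4))
b=cv2.imread('pics/s11.png')[80:155,160:260];c=cv2.imread('pics/sd11.png')[130:205,350:450]
cv2.imwrite('pics/c11.png',np.hstack([cv2.resize(c,(400,300),interpolation=cv2.INTER_CUBIC),cv2.resize(b,(400,300),interpolation=cv2.INTER_CUBIC)]))
```

```text
t 20.95 tcp [ 0.4771 -0.0019  0.2287] yawY -0.01 zax [-0. -0. -1.] F [ 0.3 -0.5 -0.9] w 0.182 q [ 0.86 -0.03 -0.88  1.84 -0.02  1.32 -0.02]
scene hook_tip 0.82 [ 0.4814 -0.3022  0.2767]
scene pole 0.98 [ 0.4825 -0.118   0.2282]
scene eye 0.9 [ 0.4863 -0.3143  0.2609]
side hook_tip 0.61 [ 0.476  -0.3     0.2751]
side pole 0.91 [ 0.4765 -0.1148  0.2385]
side eye 0.98 [ 0.484  -0.314   0.2629]
```

View pics/c11.png

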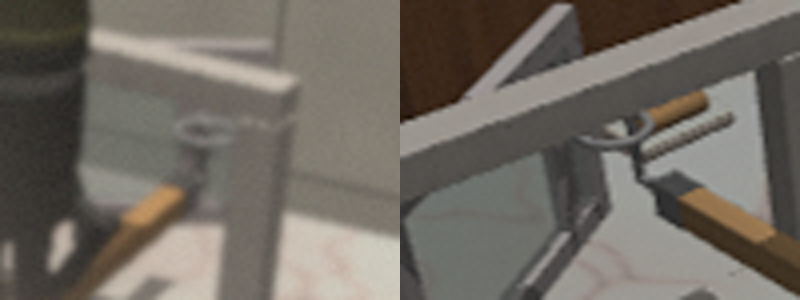

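The ring has moved with the wire to (.485,-.314), and the hook is visibly inside it. I'll continue the pull.

Emit:
send_rows --pt "-1 3.4 -0.8 0 0" --pt "-1 3.4 -0.8 0 0" --pt "-1 3.4 -0.7 0 0" --pt "-1 3.4 -0.7 0 0" --pt "-1 3.4 -0.6 0 0" --pt "-1 3.4 -0.6 0 0" --pt "-1 3.4 -0.5 0 0" --pt "-1 3.4 -0.5 0 0" --pt "-1 3.4 -0.4 0 0" --pt "-1 3.4 -0.4 0 0" --pt "-1 3.4 -0.3 0 0" --pt "-1 3.4 -0.2 0 0"

```text
time_s: 22.55
tool_pos: [0.4708, 0.0389, 0.2287]
ee_rot: [0.707, 0.707, 0.0, 0.0]
contact_force: [0.9, -1.5, -1.6]
grip_width: 0.189
```

Emit:
send_rows --pt "-1 3.3 -0.1 0 0" --pt "-1 3.3 0 0 0" --pt "-1 3.3 0 0 0" --pt "-1 3.3 0.1 0 0" --pt "-1 3.3 0.1 0 0" --pt "-1 3.3 0.2 0 0" --pt "-1 3.3 0.2 0 0" --pt "-1 3.3 0.3 0 0" --pt "-1 3.3 0.3 0 0" --pt "-1 3.3 0.4 0 0" --pt "-1 3 0.4 0 0" --pt "-1 2 0.4 0 0"

```text
time_s: 23.75
tool_pos: [0.473, 0.077, 0.2287]
ee_rot: [0.707, 0.707, -0.0, -0.0]
contact_force: [0.6, -0.6, -1.7]
grip_width: 0.186
```

Run:
```python
from h import *
st(); save('side','sd12.png'); save('scene','s12.png')
for n in ['scene','side']:
  for t in ['hook_tip','pole','eye']:
    for d in r.tip_of(n,t)[:1]: print(n,t,round(d['conf'],2),w(n,d['position']).round(4))
b=cv2.imread('pics/s12.png')[70:220,120:320];c=cv2.imread('pics/sd12.png')[120:270,300:500]
cv2.imwrite('pics/c12.png',np.hstack([cv2.resize(c,(400,300),interpolation=cv2.INTER_CUBIC),cv2.resize(b,(400,300),interpolation=cv2.INTER_CUBIC)]))
```

```text
t 23.75 tcp [0.473  0.077  0.2287] yawY 0.0 zax [-0.  0. -1.] F [ 0.6 -0.6 -1.7] w 0.186 q [ 0.78 -0.02 -0.97  1.83 -0.02  1.32 -0.19]
scene hook_tip 0.58 [ 0.4771 -0.2257  0.2743]
scene pole 0.68 [ 0.476  -0.0405  0.2309]
scene eye 0.72 [ 0.4746 -0.2378  0.2605]
side hook_tip 0.86 [ 0.4748 -0.2229  0.2743]
side pole 0.74 [ 0.4718 -0.0382  0.2374]
side eye 0.55 [ 0.4722 -0.2365  0.2615]
```

View pics/c12.png

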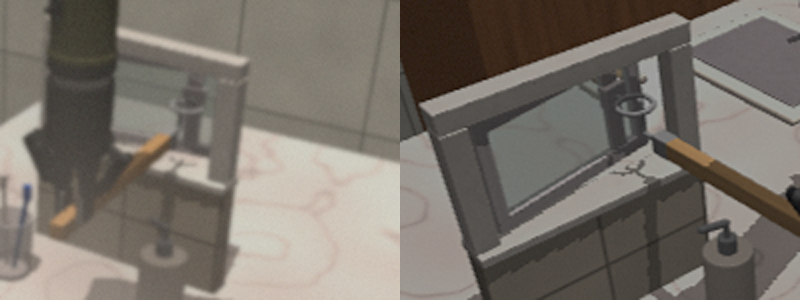

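Emit:
send_rows --pt "-1 2.5 0.4 0 0" --pt "-1 2.5 0.4 0 0" --pt "-1 2.5 0.5 0 0" --pt "-1 2.5 0.5 0 0" --pt "-1 2.5 0.6 0 0" --pt "-1 2.5 0.6 0 0" --pt "-1 2.5 0.6 0 0" --pt "-1 2.5 0.7 0 0" --pt "-1 2.5 0.7 0 0" --pt "-1 2 0.6 0 0" --pt "-1 2 0.6 0 0" --pt "-1 1.5 0.5 0 0"

```text
time_s: 25.35
tool_pos: [0.4798, 0.1048, 0.2287]
ee_rot: [0.707, 0.707, -0.0, 0.0]
contact_force: [0.7, -0.1, -1.6]
grip_width: 0.183
```

Emit:
send_rows --pt "-1 1.2 0.4 0 0" --pt "-1 1.2 0.4 0 0" --pt "-1 1.2 0.4 0 0" --pt "-1 1.2 0.4 0 0" --pt "-1 1.2 0.4 0 0" --pt "-1 1.2 0.4 0 0" --pt "-1 0 0 0 0"

```text
time_s: 26.05
tool_pos: [0.4822, 0.1122, 0.2287]
ee_rot: [0.707, 0.707, 0.0, -0.0]
contact_force: [0.2, -0.6, 0.4]
grip_width: 0.186
```

```bash
cat > ck.py <<'E'
from h import *
import sys
k=sys.argv[1]
st(); save('side',f'sd{k}.png'); save('scene',f's{k}.png')
for n in ['scene','side']:
  for t in ['hook_tip','eye']:
    for d in r.tip_of(n,t)[:1]: print(n,t,round(d['conf'],2),w(n,d['position']).round(4))
b=cv2.imread(f'pics/s{k}.png')[70:220,120:320];c=cv2.imread(f'pics/sd{k}.png')[120:270,300:500]
cv2.imwrite(f'pics/c{k}.png',np.hstack([cv2.resize(c,(400,300),interpolation=cv2.INTER_CUBIC),cv2.resize(b,(400,300),interpolation=cv2.INTER_CUBIC)]))
E
python3 ck.py 13
```

```text
t 26.05 tcp [0.4822 0.1122 0.2287] yawY 0.02 zax [ 0.  0. -1.] F [ 0.2 -0.6  0.4] w 0.186 q [ 0.73  0.04 -1.02  1.8   0.04  1.32 -0.3 ]
scene hook_tip 0.62 [ 0.487  -0.1916  0.2761]
scene eye 0.69 [ 0.4808 -0.2005  0.2602]
side hook_tip 0.68 [ 0.4872 -0.1863  0.2738]
side eye 0.63 [ 0.4817 -0.2026  0.2583]
```

View pics/c13.png

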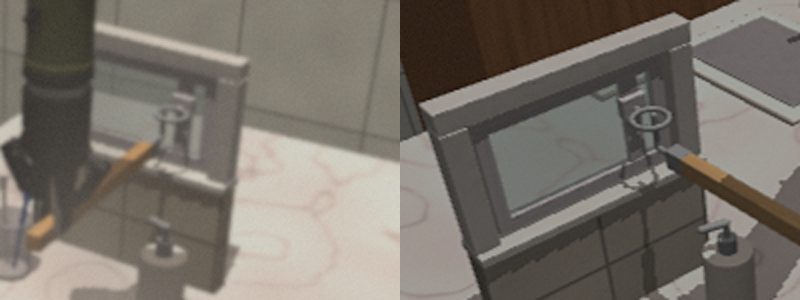

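The sash is nearly flush. I'll creep on until the stop shows in the force.

Emit:
send_rows --pt "-1 0.8 0.2 0 0" --pt "-1 0.8 0.2 0 0" --pt "-1 0.8 0.2 0 0" --pt "-1 0.8 0.2 0 0" --pt "-1 0 0 0 0"

```text
time_s: 26.85
tool_pos: [0.483, 0.1152, 0.2287]
ee_rot: [0.707, 0.707, 0.0, -0.0]
contact_force: [-0.4, -1.1, -0.2]
grip_width: 0.18
```

Emit:
send_rows --pt "-1 0.8 0.2 0 0" --pt "-1 0.8 0.2 0 0" --pt "-1 0.8 0.2 0 0" --pt "-1 0 0 0 0"

```text
time_s: 27.25
tool_pos: [0.4836, 0.1159, 0.2285]
ee_rot: [0.708, 0.707, -0.001, 0.001]
contact_force: [0.1, -4.9, -1.7]
grip_width: 0.187
```

Emit:
send_rows --pt "-1 0.8 0.2 0 0" --pt "-1 0.8 0.2 0 0" --pt "-1 0.8 0.2 0 0" --pt "-1 0 0 0 0"

```text
time_s: 27.65
tool_pos: [0.4843, 0.1161, 0.2283]
ee_rot: [0.708, 0.706, -0.002, 0.001]
contact_force: [0.0, -8.3, -1.1]
grip_width: 0.186
```

```bash
python3 ck.py 14
```

```text
t 27.65 tcp [0.4843 0.1161 0.2283] yawY -0.19 zax [-0.001 -0.005 -1.   ] F [ 0.  -8.3 -1.1] w 0.186 q [ 0.71  0.06 -1.03  1.79  0.06  1.32 -0.33]
scene hook_tip 0.94 [ 0.4877 -0.1856  0.2748]
scene eye 0.59 [ 0.6703 -0.2524  0.2597]
side hook_tip 0.91 [ 0.4863 -0.1849  0.2758]
side eye 0.66 [ 0.4802 -0.1977  0.2604]
```

View pics/c14.png

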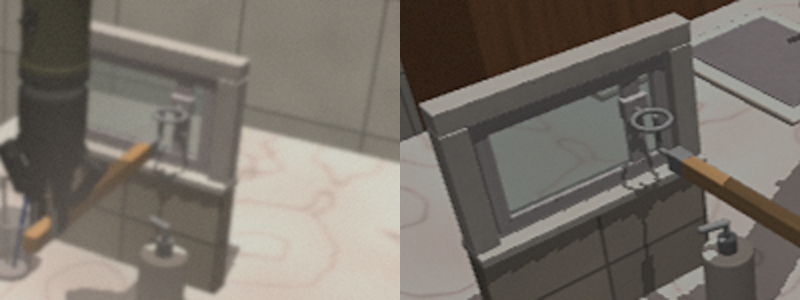

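The force rose to 8 N at the stop and the sash is flush. I'll relax to the ring's centre, then drop out.

Emit:
send_rows --pt "-1 -2 -1 0 0" --pt "-1 -2 -1 0 0" --pt "-1 -3 -1 0 0" --pt "-1 -3 -1 0 0" --pt "-1 -3 -1 0 0" --pt "-1 -3 0 0 0" --pt "-1 -2 0 0 0" --pt "-1 0 0 0 0" --pt "-1 0 0 0 0"

```text
time_s: 28.85
tool_pos: [0.4792, 0.1019, 0.2287]
ee_rot: [0.707, 0.707, 0.0, -0.0]
contact_force: [-0.6, 0.4, -0.7]
grip_width: 0.184
```

```bash
python3 ck.py 15
```

```text
t 28.85 tcp [0.4792 0.1019 0.2287] yawY -0.01 zax [ 0.  0. -1.] F [-0.6  0.4 -0.7] w 0.184 q [ 0.75  0.02 -1.01  1.81  0.02  1.32 -0.27]
scene hook_tip 0.89 [ 0.4858 -0.2015  0.2757]
scene eye 0.6 [ 0.4831 -0.1969  0.2598]
side hook_tip 0.71 [ 0.4841 -0.1976  0.2752]
side eye 0.81 [ 0.4776 -0.1953  0.2582]
```

View pics/c15.png

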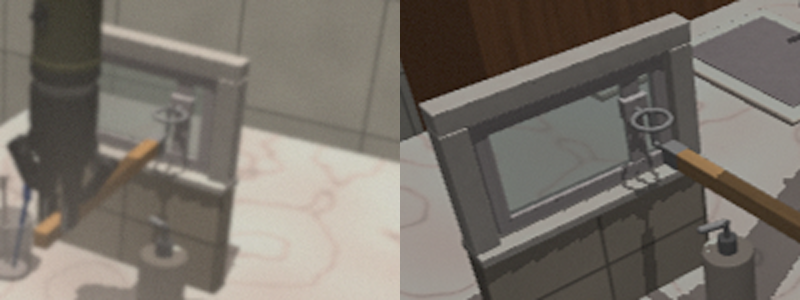

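Emit:
send_rows --pt "-1 0 0 4 0" --pt "-1 0 0 4 0" --pt "-1 0 0 5 0" --pt "-1 0 0 5 0" --pt "-1 0 0 5 0" --pt "-1 0 0 5 0" --pt "-1 0 0 5 0" --pt "-1 0 0 3 0" --pt "-1 0 0 0 0"

```text
time_s: 30.05
tool_pos: [0.4788, 0.1018, 0.1922]
ee_rot: [0.707, 0.707, -0.0, -0.0]
contact_force: [-0.6, 0.3, -1.9]
grip_width: 0.188
```

```bash
python3 ck.py 16
```

```text
t 30.05 tcp [0.4788 0.1018 0.1922] yawY -0.0 zax [-0.001 -0.    -1.   ] F [-0.6  0.3 -1.9] w 0.188 q [ 0.73  0.06 -1.01  1.86  0.06  1.25 -0.3 ]
scene hook_tip 0.8 [ 0.484  -0.1995  0.239 ]
scene eye 0.95 [ 0.4825 -0.1993  0.2595]
side hook_tip 0.76 [ 0.4808 -0.1981  0.2368]
side eye 0.56 [ 0.4793 -0.1973  0.2643]
```

View pics/c16.png

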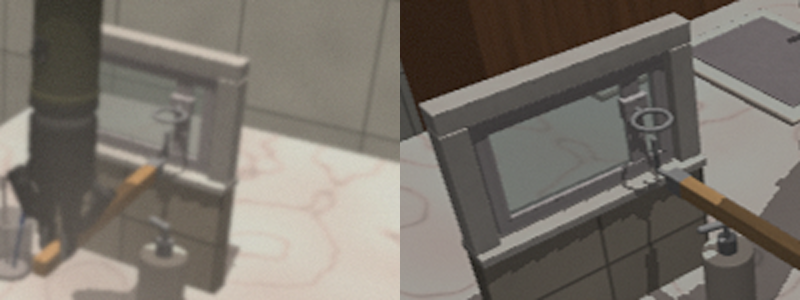

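The hook is now at z≈.238, below the ring, and the sash stays flush. I'll back off, turn, and lay the pole where it lay before.

Run:
```python
from h import *
plan([(.475,.152,.19,0,4),(.456,.151,.17,19.6,7),(.456,.151,.007,19.6,9)],-1)
```

```text
[[-1, 12.5, -1.1, 0.7, np.float64(-0.0)], [-1, 12.5, -1.1, 0.7, np.float64(-0.0)], [-1, 12.6, -1.1, 0.7, np.float64(-0.0)], [-1, 12.5, -1.0, 0.8, np.float64(-0.0)]] -> [0.475 0.152 0.19 ] -0.0
[[-1, -0.1, -2.7, 2.9, np.float64(-2.8)], [-1, -0.0, -2.7, 2.8, np.float64(-2.8)], [-1, 0.1, -2.7, 2.9, np.float64(-2.8)], [-1, 0.3, -2.7, 2.8, np.float64(-2.8)], [-1, 0.4, -2.7, 2.9, np.float64(-2.8)], [-1, 0.5, -2.7, 2.8, np.float64(-2.8)], [-1, 0.6, -2.7, 2.9, np.float64(-2.8)]] -> [0.456 0.151 0.17 ] 19.6
[[-1, 0.0, -0.0, 18.1, np.float64(-0.0)], [-1, 0.0, -0.0, 18.1, np.float64(-0.0)], [-1, 0.0, -0.0, 18.1, np.float64(-0.0)], [-1, 0.0, -0.0, 18.1, np.float64(-0.0)], [-1, 0.0, -0.0, 18.1, np.float64(-0.0)], [-1, 0.0, -0.0, 18.1, np.float64(-0.0)], [-1, 0.0, -0.0, 18.1, np.float64(-0.0)], [-1, 0.0, -0.0, 18.1, np.float64(-0.0)], [-1, 0.0, -0.1, 18.2, np.float64(-0.0)]] -> [0.456  0.1509 0.007 ] 19.6
```

Emit:
send_rows --pt "-1 12.5 -1 0.5 0" --pt "-1 12.5 -1 0.5 0" --pt "-1 12.5 -1 0.5 0" --pt "-1 12.5 -1 0.5 0" --pt "-1 0 -2.7 2 -2.8" --pt "-1 0 -2.7 3 -2.8" --pt "-1 0 -2.7 3 -2.8" --pt "-1 0.5 -2.7 3 -2.8" --pt "-1 0.5 -2.7 3 -2.8" --pt "-1 0.5 -2.7 3 -2.8" --pt "-1 0.5 -2.7 3 -2.8" --pt "-1 0 0 0 0"

```text
time_s: 31.55
tool_pos: [0.4557, 0.1509, 0.1704]
ee_rot: [0.576, 0.817, -0.0, -0.0]
contact_force: [-1.1, -0.6, -1.0]
grip_width: 0.186
```

Emit:
send_rows --pt "-1 0 0 15 0" --pt "-1 0 0 25 0" --pt "-1 0 0 30 0" --pt "-1 0 0 30 0" --pt "-1 0 0 25 0" --pt "-1 0 0 15 0" --pt "-1 0 0 8 0" --pt "-1 0 0 5 0" --pt "-1 0 0 0 0"

```text
time_s: 32.45
tool_pos: [0.456, 0.1512, 0.0173]
ee_rot: [0.577, 0.817, -0.0, -0.0]
contact_force: [0.1, 0.6, -0.9]
grip_width: 0.182
```

Run:
```python
from h import *
st()
for t in ['scene','side']:
  save(t,f'f_{t}.png')
  for d in r.tip_of(t,'hook_tip')[:1]: print(d['conf'],w(t,d['position']))
b=cv2.imread('pics/f_scene.png')[100:340,170:490]
cv2.imwrite('pics/c17.png',cv2.resize(b,(800,600)))
```

```text
t 32.45 tcp [0.456  0.1512 0.0173] yawY 19.58 zax [-0.  0. -1.] F [ 0.1  0.6 -0.9] w 0.182 q [ 0.52  0.35 -0.99  2.06  0.36  0.92 -0.32]
0.89 [ 0.5624511  -0.13194703  0.06263864]
```

View pics/c17.png

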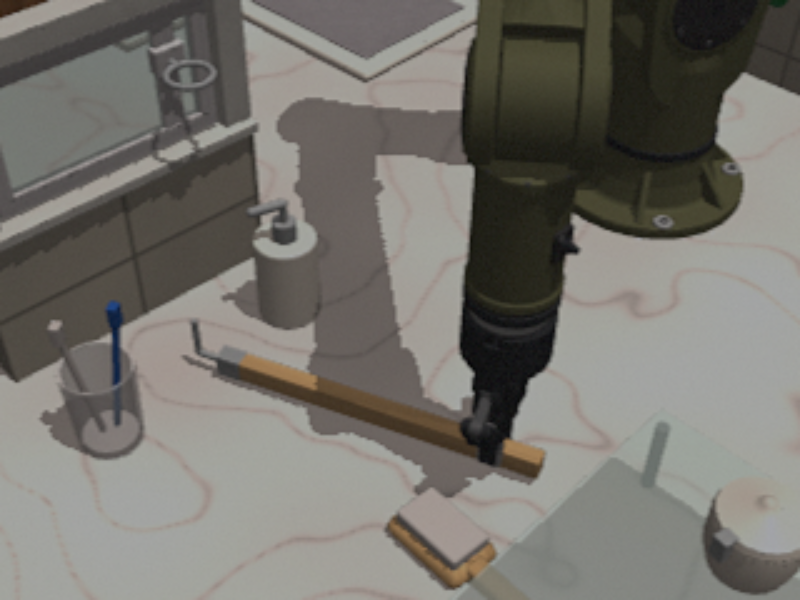

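The pole is about 10 mm above the counter, well clear of the soap, cup, brush and shelf. I'll lower it the rest of the way and release.

Emit:
send_rows --pt "-1 0 0 4 0" --pt "-1 0 0 4 0" --pt "-1 0 0 2.5 0" --pt "-1 0 0 0 0" --pt "-1 0 0 0 0"

```text
time_s: 33.15
tool_pos: [0.456, 0.151, 0.0071]
ee_rot: [0.577, 0.817, -0.0, -0.0]
contact_force: [-0.6, 0.4, -1.1]
grip_width: 0.188
```

Emit:
send_rows --pt "0 0 0 0 0" --pt "0 0 0 0 0" --pt "0 0 0 0 0" --pt "0 0 0 0 0" --pt "0 0 0 -10 0" --pt "0 0 0 -25 0" --pt "0 0 0 -40 0" --pt "0 0 0 -40 0" --pt "0 0 0 -40 0" --pt "0 0 0 -40 0" --pt "0 0 0 -20 0" --pt "0 0 0 0 0"

```text
time_s: 34.35
tool_pos: [0.458, 0.152, 0.2257]
ee_rot: [0.576, 0.817, 0.002, 0.003]
contact_force: [0.8, 0.1, -0.0]
grip_width: 0.504
```

Run:
```python
from h import *
st()
P=campose('wrist')
for t in ['scene','side','wrist']:
  save(t,f'g_{t}.png')
  for k in ['hook_tip','pole_grip','pole','eye','sash_hinge','brush_center','cup_center','soap_center','pot_center']:
    for d in r.tip_of(t,k)[:1]: print(t,k,round(d['conf'],2),w(t,d['position'],P if t=='wrist' else None).round(4))
b=cv2.imread('pics/g_scene.png')[60:420,100:580];c=cv2.imread('pics/g_side.png')[100:460,130:610]
cv2.imwrite('pics/c18.png',np.hstack([cv2.resize(b,(400,300)),cv2.resize(c,(400,300))]))
```

```text
t 34.35 tcp [0.458  0.152  0.2257] yawY 19.6 zax [ 0.007 -0.001 -1.   ] F [ 0.8  0.1 -0. ] w 0.504 q [ 0.76 -0.01 -1.12  1.83 -0.    1.31 -0.01]
scene hook_tip 0.72 [ 0.5624 -0.1322  0.0557]
scene pole_grip 0.65 [0.4537 0.1571 0.0099]
scene pole 0.89 [0.4971 0.0409 0.0098]
scene sash_hinge 0.95 [ 0.6702 -0.2534  0.2576]
scene brush_center 0.71 [ 0.6723 -0.2518  0.2573]
scene cup_center 0.68 [ 0.6729 -0.1217  0.0499]
scene soap_center 0.84 [ 0.4481 -0.1284  0.0511]
scene pot_center 0.78 [0.4538 0.3848 0.1192]
side hook_tip 0.56 [ 0.5566 -0.1351  0.056 ]
side pole_grip 0.69 [0.4548 0.1567 0.0146]
side pole 0.92 [0.495  0.0412 0.0125]
side eye 0.83 [ 0.4775 -0.1977  0.2633]
side cup_center 0.65 [ 0.6768 -0.1195  0.049 ]
side soap_center 0.94 [ 0.4483 -0.1276  0.0553]
side pot_center 0.96 [0.4511 0.383  0.1229]
wrist pole_grip 0.75 [0.454  0.1585 0.0138]
wrist pole 0.85 [0.4993 0.0465 0.0159]
```

View pics/c18.png

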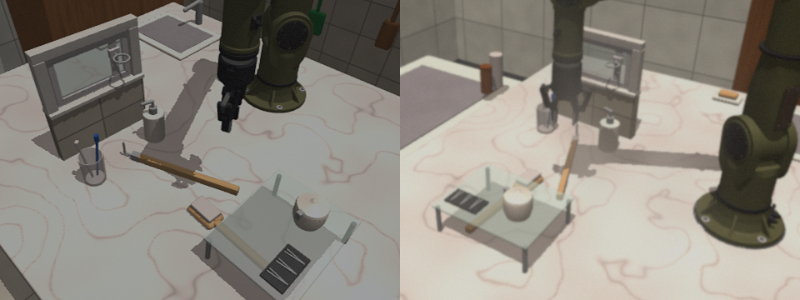

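```bash
python3 -c "
from h import *
print(r.close_job())"
```

```text
the job is handed in; nothing more can be done
None
```

I closed the window with the pole, laid the pole back on the counter and handed the job in at about 35 s of the 69 s.

- **Drawing out:** I pulled the pole from under the shelf by its hook end, laid it clear of the shelf, let go, and took it again by the plain end.
- **Closing:** I put the hook up through the ring from below and pulled the sash along its arc, slowing to a creep at the end. The stop showed as a rise to about 8 N. I then eased the wire back to the middle of the ring, lowered it out and laid the pole down.

**Last checks:**
- **Window:** the eye reads about (0.48, -0.198), against a computed shut position of (0.484, -0.199). The sash looks flush in both camera views and did not move when I unhooked.
- **Pole:** it lies flat and hook up, with about 6 cm between its plain end and the shelf's front edge. The gripper is open and about 20 cm above it.
- **Other things:** the cup, soap and pot read within about 4 mm of where they started, which is the detector's own accuracy.

**Not confirmed by numbers:**
- The network gave a false reading for the brush, reporting it at the window hinge, so I judged it unmoved from the pictures only.
- In the final scene picture the eye was not detected, so the last eye reading comes from the side camera alone.

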